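Meter three red-capped tubes from a tilting bin

TASK

Lift the handle of the tilting bin of red-capped sample tubes until the first tube rolls out of its mouth, and hold it there, or a little steeper, until exactly three tubes have rolled into the tray in front, with the other two still in the bin. Then lower the bin level again and let go. Do not tip the bin of teal-capped tubes.

Things in the scene. Friction and masses are not known exactly. Their poses are not given: they have to be found in the camera images.
- red_handle (a point): Middle of the red handle bar of the white bin with five red-capped tubes. Round bar 12 mm thick along y, 70 mm clear between its arms, 119 mm above the bench, 32 mm above the bin's rim; free below. Axes turn with the bin: x to the mouth, z up. Hinge line, parallel to y: 139 mm ahead (x), 54 mm below. Lift the bar in an arc about it (3 N); it may turn in the fingers. Falls back level if let go.
- red_tube3: Third tube from the mouth; has to roll out after two others. 16 mm thick, 75 mm long, origin at its centre, y along it. Starts 79 mm ahead of the red handle point, centre 73 mm above the bench. Fixed tray below the mouth: inside 137 to 259 mm ahead of the handle point (bin level), 92 mm wide, floor 8 mm above the bench; in it the centre is 16 to 40 mm up.
- red_tube4: Fourth tube from the mouth, same kind; has to stay in the bin, as the fifth behind it. Origin at its centre, y along it. Starts 57 mm ahead of the red handle point, 73 mm above the bench. Ridges across the bin floor hold each tube: the three front ones roll out at a bin tilt of 12 to 16 degrees, the two rear ones only beyond 33 degrees; 18 to 28 is right, tipped and lowered steadily.
- teal_handle (a point): Middle of the teal handle bar of the other, otherwise identical bin, with five teal-capped tubes, left or right of the red one. It has to stay level.

How it is judged:
By the outcome, as a careful person would: the job done as asked, in the order asked, and still so for the second after the job is handed in, with the robot touching nothing.
It also fails if it takes over 42 s, if anything falls off the work surface, if the arm or the gripper's body presses on something with over 40 N, if the wrist force passes 120 N, or if a joint passes its speed limit or range.

ROBOT

A 7-joint arm with a two-finger parallel gripper is mounted at the origin on the work surface. World frame = base frame: x ahead of the robot, y to its left, z up, the work surface at z = 0. Lengths are in m, angles in rad, forces in N, time in s.
With the tool pointing down it reaches from about 0.425 to 1.025 m from the base axis. Payload 9.4 kg.
Tool frame: the origin (TCP) lies midway between the tips of the shut fingers; the grasp point (between the pads) lies 19 mm behind it (bot.grip_point_offset is the z of the grasp point in the tool frame, in m); z points along the fingers, x is the direction in which the jaws open and shut, and the axes are right-handed (so a half turn about z gives the same grasp; the last joint's range is limited). The gripper opens to 85 mm and grips with 20 to 120 N. Pads are 22 mm wide; open, the fingers measure 114 mm over their backs; the gripper's body (76 mm by 85 mm) begins 54 mm behind the grasp point. The pads swing forward as they close: fully open they stand 13 mm farther back than shut.
Start: joints at [-1.225, 0.599, -0.003, 1.599, 0.002, 0.943, -0.08], TCP at [0.297, 0.661, 0.231] pointing down, gripper open.
Joint ranges: [-2.57, 2.57], [-0.35, 1.97], [-1.29, 1.29], [0.11, 2.56], [-1.05, 4.19], [0.11, 1.86], [-2.63, 2.63]. Speed limits (rad/s): [2.22, 2.22, 3.01, 3.01, 3.14, 3.14, 3.14].

INTERFACE

Orientations are given as a unit quaternion [w, x, y, z].
In Python, from rig import bot gives the robot as it stands. The module is installed in compiled form; this text tells all that it offers.
- The arm moves only by the shell command python3 -m jog 'ROWS' [FORCE]. ROWS is JSON, a list of rows, each a list of 3 entries, a list of its own where there are three numbers: the shift along the tool's x, y, z in mm, then the turn, a rotation vector about the tool's x, y, z in rad, then the closure in counts, from 0 (fully open) to 255 (shut). A call has 1 to 8 rows; each row is the pose to reach, as a shift and turn from the pose commanded when the call began, along the tool's axes at that moment; what a row does not reach only later rows make up. A row lasts 1/10 s, in which the tool goes at most 50 mm and 8.59 degrees, less where a joint would pass 70% of its speed; a pose out of reach is approached as far as the arm can. A call with a gripper value outside its range is refused whole. The fingers move at their own pace and stop on an object; FORCE is the grip in N (left out, the last holds). Time passes only in rows, so rows that repeat a pose let the fingers close. It gives the time, the measured TCP pose, the force and the opening at its end, in the units of the state.
- bot.get_obs(): the state, without advancing time (a new reading comes with each control period).
- bot.capture(name): name is "side" or "top"; returns a dict with "pixels" (400x640x3 uint8, blue, green, red), "depth" (400x640 float32, m along the optical axis (not along the pixel's ray), 0 where there is no reading), "fovy" (degrees; the focal length in pixels is half the picture's height over the tangent of half this angle, whatever the lens; pixels are square), "cx", "cy" (the principal point, pixels), "T" (4x4, takes a point from camera to world coordinates). Camera axes: x right, y down, z forward; pixel columns grow to the right and rows downward; lengths in m; the calibration is good to about 2 mm. A picture is of the moment at which its call begins.
- bot.hand_in(): hands the job in, once; it reports no verdict.
The state is a dict: "t": time; "q": joint angles; "qd": joint speeds; "tau": joint torques, N m; "eef_pos": TCP position; "tcp_rot": TCP orientation; "wrist_force": force on the tool from outside, world axes, zero at the start; "torque": the same for the moment, N m; "gripper_width": finger opening in m.
Only numpy, scipy, OpenCV 4.12 (cv2) and the standard library are available. Lean on these libraries where they do the work, as an engineer would, in place of code of your own. Each camera call takes 0.05 s, during which the arm holds its last target. There are 200 camera calls.

## Working session

There is one attempt and no reset: what is moved stays moved. The work goes in short steps, Python scripts to look and compute and a shell command to move; the robot and the scene stay as the last step left them, time stands still between calls to the robot, and variables do not carry over. Pictures are saved under pics/ and viewed, about 8 in all and at most 12, crops included, and the job is handed in when it is done.

```bash
mkdir -p pics; cat > h.py <<'E'
import numpy as np,cv2
from rig import bot
def cap(n,f):
    c=bot.capture(n); cv2.imwrite(f'pics/{f}.png',c['pixels']); np.savez(f'pics/{f}.npz',**c); return c
def pt(c,u,v,d=None):
    f=200/np.tan(np.radians(float(c['fovy']))/2)
    if d is None: d=float(c['depth'][int(v),int(u)])
    return (c['T']@np.array([(u-c['cx'])/f*d,(v-c['cy'])/f*d,d,1]))[:3]
E
python3 - <<'E'
from h import *
a=cap('top','top0');b=cap('side','side0')
cv2.imwrite('pics/both.png',cv2.resize(np.vstack([a['pixels'],b['pixels']]),(480,600)))
o=bot.get_obs();print(o['t'],o['eef_pos'],o['tcp_rot'],o['gripper_width'],o['wrist_force'])
for c in(a,b):
    print(c['fovy'],c['T'].round(3).tolist())
print(bot.grip_point_offset)
E
```

```text
0.1 [0.29732056 0.66074976 0.23048755] [ 4.54516372e-04  8.39719259e-01  5.43020298e-01 -5.60517031e-04] 0.0852089682216418 [-0.61416487 -0.59754587 -0.42512644]
49.54989632158703 [[0.028, -0.985, 0.172, 0.422], [-1.0, -0.028, 0.002, -0.012], [0.003, -0.172, -0.985, 0.848], [0.0, 0.0, 0.0, 1.0]]
54.44076410236527 [[0.934, -0.224, 0.278, 0.353], [-0.357, -0.574, 0.737, -0.494], [-0.005, -0.788, -0.616, 0.53], [0.0, 0.0, 0.0, 1.0]]
-0.0187
```

View pics/top0.png

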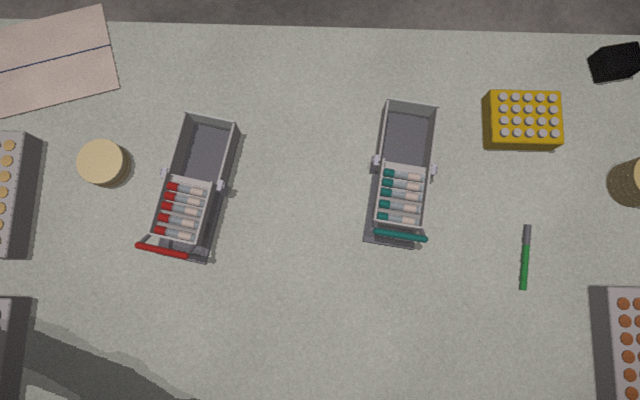

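View pics/side0.png

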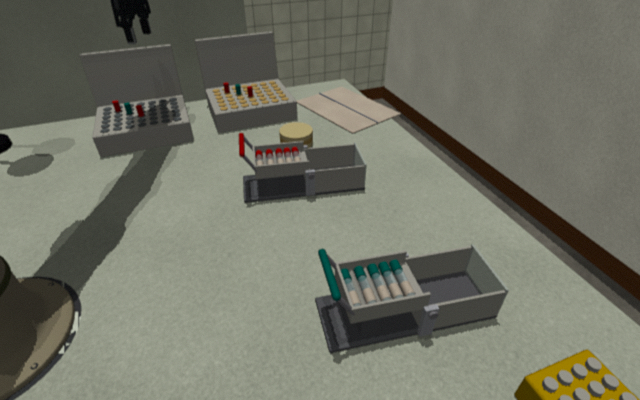

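The top view shows the red bar from about (137,245) to (186,255), with the mouth toward +x. The teal bin is about 0.35 m to its right, with its bar near (400,236). Next I'll measure the red bar.

```bash
python3 - <<'E'
from h import *
for n in('top0','side0'):
    c=dict(np.load(f'pics/{n}.npz'));p=c['pixels'].astype(int)
    m=(p[...,2]>110)&(p[...,1]<70)&(p[...,0]<70)
    k,l,s,ce=cv2.connectedComponentsWithStats(m.astype(np.uint8))
    for i in range(1,k):
        if s[i,4]<15: continue
        vv,uu=np.where(l==i)
        P=np.array([pt(c,u,v) for u,v in zip(uu,vv) if c['depth'][v,u]>0])
        q=np.median(P,0); sv=np.linalg.svd(P-q,full_matrices=False)[2][0]
        e=(P-q)@sv
        print(n,s[i],ce[i].round(1),q.round(4),sv.round(3),np.percentile(e,[2,98]).round(3),'z',np.percentile(P[:,2],[5,95]).round(3))
a=np.load('pics/top0.npz')['pixels']
cv2.imwrite('pics/crop.png',cv2.resize(a[95:285,110:260],None,fx=3.1,fy=3.1,interpolation=cv2.INTER_CUBIC))
c=dict(np.load('pics/top0.npz'))
for uv in[(187,115),(238,123),(137,245),(186,255),(164,172),(220,186)]: print(uv,pt(c,*uv).round(3))
E
```

```text
top0 [166 182  12   9  76] [171.4 185.7] [0.5761 0.2455 0.0805] [-0.209 -0.978 -0.015] [-0.01   0.009] z [0.078 0.083]
top0 [164 191  11   9  75] [168.7 195.2] [0.5593 0.2495 0.0801] [-0.335 -0.942  0.034] [-0.008  0.009] z [0.077 0.082]
top0 [161 201  11   9  76] [165.9 205.1] [0.5408 0.2526 0.0803] [-0.245 -0.97  -0.005] [-0.009  0.009] z [0.077 0.083]
top0 [157 213  12   9  80] [162.6 216.9] [0.5191 0.2566 0.0799] [-0.242 -0.97   0.005] [-0.01   0.008] z [0.077 0.082]
top0 [154 225  11  10  78] [159.  229.5] [0.4967 0.2612 0.0799] [-0.294 -0.956  0.002] [-0.009  0.009] z [0.077 0.083]
top0 [135 242  53  17 327] [160.9 250.1] [0.4581 0.2395 0.1243] [-0.192 -0.981  0.004] [-0.042  0.043] z [0.122 0.127]
side0 [239 133   5  21  94] [240.8 143.6] [0.457  0.2316 0.1231] [-0.192 -0.981 -0.001] [-0.046  0.036] z [0.121 0.125]
side0 [292 147   5   4  17] [294.4 148.5] [0.5767 0.247  0.0792] [ 0.218  0.974 -0.058] [-0.01   0.006] z [0.078 0.08 ]
side0 [276 148   5   5  17] [278.1 149.9] [0.5411 0.253  0.0786] [-0.381 -0.924  0.004] [-0.009  0.007] z [0.077 0.08 ]
side0 [284 148   5   4  17] [286.1 149.4] [0.5579 0.25   0.0789] [ 0.291  0.947 -0.136] [-0.011  0.007] z [0.077 0.081]
side0 [257 150   4   5  16] [258.4 152. ] [0.4972 0.26   0.0792] [-0.362 -0.93   0.055] [-0.009  0.009] z [0.077 0.08 ]
(187, 115) [0.722 0.237 0.053]
(238, 123) [ 0.728  0.147 -0.   ]
(137, 245) [0.466 0.28  0.124]
(186, 255) [0.451 0.197 0.123]
(164, 172) [0.599 0.258 0.089]
(220, 186) [0.58  0.16  0.072]
```

View pics/crop.png

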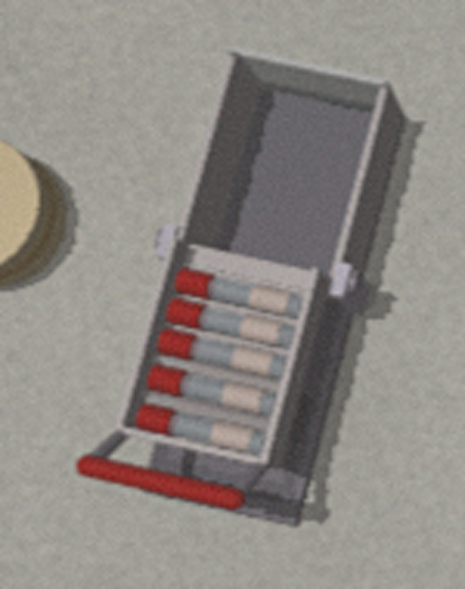

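```bash
cat >> h.py <<'E'
from scipy.spatial.transform import Rotation as R
B=np.array([.458,.239,.119]);F=np.array([.981,-.193,0]);F/=np.linalg.norm(F)
def cur():
    o=bot.get_obs();q=o['tcp_rot'];return o,R.from_quat([q[1],q[2],q[3],q[0]])
def target(dz=0.,sgn=1,fwd=0.):
    x=F*sgn;z=np.array([0,0,-1.]);return R.from_matrix(np.c_[x,np.cross(z,x),z]), B+F*fwd+[0,0,dz-.0187]
def rel(Rt,p):
    o,r=cur();return (r.inv().apply(p-o['eef_pos'])*1000).round(1),(r.inv()*Rt).as_rotvec().round(4)
E
python3 - <<'E'
from h import *
o,r=cur();print(r.as_matrix().round(3))
for s in(1,-1): print(rel(*target(.09,s)),target(.09,s)[1])
c=dict(np.load('pics/side0.npz'))
for uv in[(85,58),(130,55),(168,50),(200,43),(237,40),(270,36),(120,102),(296,126),(240,138)]: print(uv,pt(c,*uv).round(3))
E
```

```text
[[ 0.41   0.912 -0.   ]
 [ 0.912 -0.41  -0.001]
 [-0.001  0.    -1.   ]]
(array([-318.6,  319.6,   40.7]), array([1.1000e-03, 1.1000e-03, 1.3423e+00])) [0.458  0.239  0.1903]
(array([-318.6,  319.6,   40.7]), array([-1.2000e-03,  1.2000e-03, -1.7993e+00])) [0.458  0.239  0.1903]
(85, 58) [0.144 0.738 0.187]
(130, 55) [0.257 0.736 0.182]
(168, 50) [0.36  0.734 0.185]
(200, 43) [0.454 0.755 0.189]
(237, 40) [0.565 0.755 0.186]
(270, 36) [0.67  0.759 0.186]
(120, 102) [0.196 0.713 0.062]
(296, 126) [0.638 0.421 0.041]
(240, 138) [0.46  0.258 0.123]
```

```bash
python3 -m jog '[[[-20,20,0],[0,0,0.1],0],[[-50,50,0],[0,0,0.23],0],[[-80,80,0],[0,0,0.36],0],[[-110,110,0],[0,0,0.49],0],[[-140,140,0],[0,0,0.62],30],[[-170,170,0],[0,0,0.75],60],[[-200,200,0],[0,0,0.88],60],[[-220,220,0],[0,0,0.98],60]]' 30
python3 -c "
from h import *
print(rel(*target(.09)),bot.get_obs()['q'].round(2))"
```

```text
t: 0.9
eef_pos: [0.4086, 0.367, 0.2313]
tcp_rot: [0.001, 0.997, 0.08, -0.0]
wrist_force: [0.7, 0.2, 0.3]
gripper_width: 0.0651
(array([ 28.3, 134.2,  41.1]), array([0.0011, 0.    , 0.3548])) [-1.04  0.4   0.28  2.02 -0.16  0.75 -0.51]
```

```bash
python3 -m jog '[[[6,27,5],[0,0,0.08],60],[[13,60,15],[0,0,0.17],60],[[20,95,25],[0,0,0.26],60],[[26,122,36],[0,0,0.33],60],[[28.3,134,41],[0.001,0,0.355],60],[[28.3,134,41],[0.001,0,0.355],60],[[28.3,134,41],[0.001,0,0.355],60]]'
python3 -c "
from h import *
print(rel(*target(.0)),bot.get_obs()['q'].round(2))
c=cap('side','s1');cv2.imwrite('pics/s1c.png',cv2.resize(c['pixels'][60:260,130:400],None,fx=2.5,fy=2.5))"
```

```text
t: 1.6
eef_pos: [0.458, 0.244, 0.1903]
tcp_rot: [-0.001, 0.996, -0.092, -0.0]
wrist_force: [1.0, 1.3, 0.1]
gripper_width: 0.0655
(array([ 0.9,  5. , 90. ]), array([-0.0014,  0.0005,  0.0093])) [-0.85  0.43  0.35  2.13 -0.25  0.62 -0.51]
```

View pics/s1c.png

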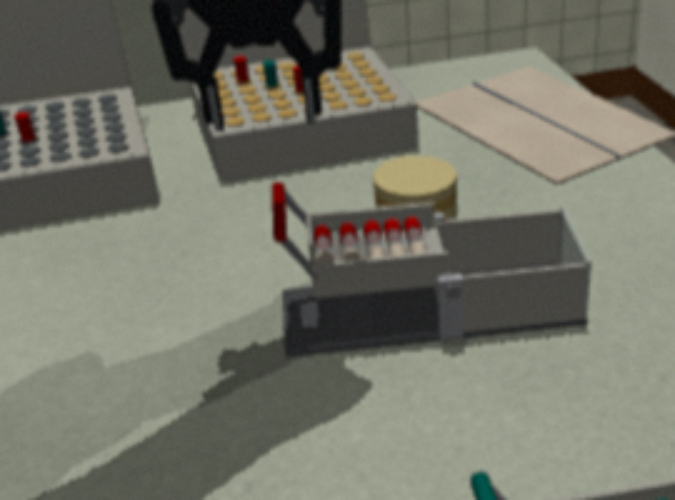

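The crop shows the open fingers above the bar, at about (213,110) and (312,105), on either side of it along the bin's x. The bar is at (279,212). I'll descend.

```bash
python3 -m jog '[[[1,5,20],[0,0,0.009],60],[[1,5,45],[0,0,0.009],60],[[1,5,70],[0,0,0.009],60],[[1,5,84],[0,0,0.009],60],[[1,5,90],[0,0,0.009],60],[[1,5,90],[0,0,0.009],60]]'
python3 -c "
from h import *
print(rel(*target(.0)))
c=cap('side','s2');cv2.imwrite('pics/s2c.png',cv2.resize(c['pixels'][80:220,190:400],None,fx=3,fy=3))"
```

```text
t: 2.25
eef_pos: [0.4578, 0.2389, 0.0999]
tcp_rot: [-0.0, 0.995, -0.097, -0.0]
wrist_force: [0.3, -0.4, 0.4]
gripper_width: 0.0654
(array([ 0.1, -0.2, -0.4]), array([-0.0008,  0.0009,  0.0002]))
```

View pics/s2c.png

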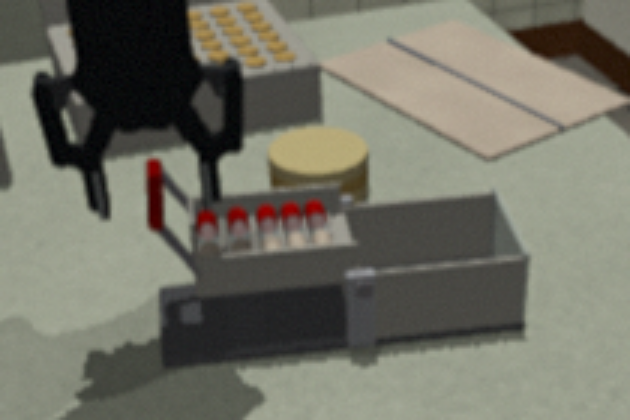

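The bar at (153,195) lies between the fingers at (100,200) and (210,190). I'll close on it.

```bash
python3 -m jog '[[[0,0,0],[0,0,0],150],[[0,0,0],[0,0,0],255],[[0,0,0],[0,0,0],255],[[0,0,0],[0,0,0],255],[[0,0,0],[0,0,0],255],[[0,0,0],[0,0,0],255]]' 30
python3 -c "
import numpy as np
for t in range(0,27,2):
  a=np.radians(t);print(t,round(139-139*np.cos(a)+54*np.sin(a),1),round(139*np.sin(a)+54*np.cos(a)-54,1))"
```

```text
t: 2.9
eef_pos: [0.4578, 0.2382, 0.1008]
tcp_rot: [-0.001, 0.995, -0.098, -0.0]
wrist_force: [-2.6, 0.2, 5.8]
gripper_width: 0.0108
0 0.0 0.0
2 2.0 4.8
4 4.1 9.6
6 6.4 14.2
8 8.9 18.8
10 11.5 23.3
12 14.3 27.7
14 17.2 32.0
16 20.3 36.2
18 23.5 40.3
20 26.9 44.3
22 30.4 48.1
24 34.0 51.9
26 37.7 55.5
```

```bash
python3 -m jog '[[[1,0,-2.4],[0,0,0],255],[[2.5,0,-6],[0,0,0],255],[[4.1,0,-9.6],[0,0,0],255],[[5.8,0,-13],[0,0,0],255],[[7.6,0,-16.5],[0,0,0],255],[[9.5,0,-19.9],[0,0,0],255],[[10.8,0,-22.2],[0,0,0],255],[[11.5,0,-23.3],[0,0,0],255]]'
python3 -c "
from h import *
print(rel(*target(.0)))
c=cap('side','s3');cv2.imwrite('pics/s3c.png',cv2.resize(c['pixels'][80:220,190:400],None,fx=3,fy=3))"
```

```text
t: 3.7
eef_pos: [0.4684, 0.236, 0.1239]
tcp_rot: [-0.001, 0.995, -0.097, -0.001]
wrist_force: [-5.5, 3.2, -1.0]
gripper_width: 0.0106
(array([-10.8,  -0.9,  23.6]), array([-0.0008,  0.0022, -0.001 ]))
```

View pics/s3c.png

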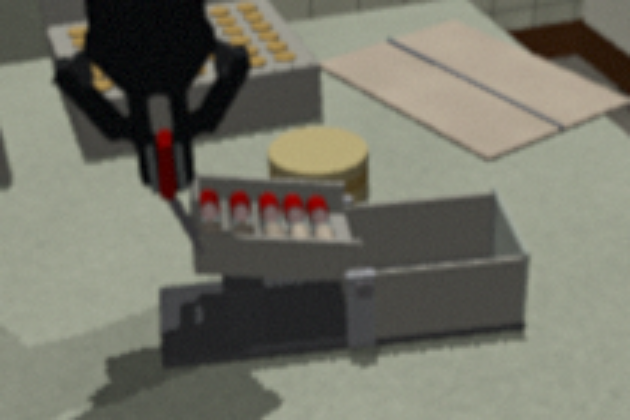

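The bar at (167,160) is held between the fingers and the bin is tilted about 10°, with all five tubes still inside. I'll continue steadily to 20°.

```bash
python3 -m jog '[[[1.4,0,-2.2],[0,0,0],255],[[2.8,0,-4.4],[0,0,0],255],[[4.2,0,-6.6],[0,0,0],255],[[5.7,0,-8.7],[0,0,0],255],[[7.2,0,-10.8],[0,0,0],255],[[8.8,0,-12.9],[0,0,0],255],[[10.4,0,-15],[0,0,0],255],[[12,0,-17],[0,0,0],255]]'
python3 -m jog '[[[1.6,0,-2],[0,0,0],255],[[3.4,0,-4],[0,0,0],255],[[3.4,0,-4],[0,0,0],255],[[3.4,0,-4],[0,0,0],255],[[3.4,0,-4],[0,0,0],255],[[3.4,0,-4],[0,0,0],255],[[3.4,0,-4],[0,0,0],255],[[3.4,0,-4],[0,0,0],255]]'
python3 -c "
from h import *
print(rel(*target(.0)))
c=cap('side','s4');d=cap('top','t4');cv2.imwrite('pics/s4c.png',np.vstack([cv2.resize(c['pixels'][80:220,190:400],None,fx=2,fy=2),cv2.resize(d['pixels'][95:245,90:300],None,fx=2,fy=2)]))"
```

```text
t: 4.55
eef_pos: [0.4793, 0.2339, 0.1407]
tcp_rot: [-0.0, 0.995, -0.097, -0.002]
wrist_force: [-8.5, 4.6, 1.5]
gripper_width: 0.011
t: 5.35
eef_pos: [0.4824, 0.2333, 0.1448]
tcp_rot: [-0.001, 0.995, -0.097, -0.002]
wrist_force: [-8.5, 4.0, 4.3]
gripper_width: 0.0108
(array([-24.9,  -0.9,  44.6]), array([-0.0006,  0.004 , -0.0005]))
```

View pics/s4c.png

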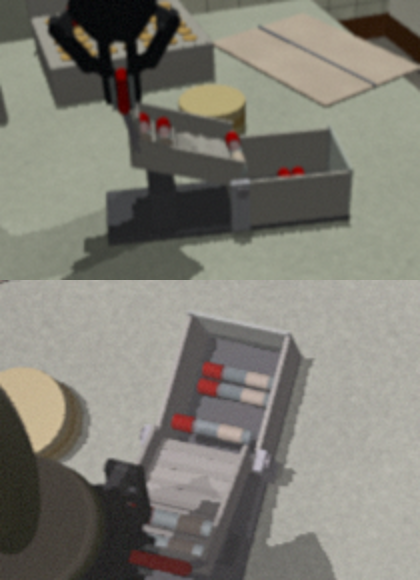

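Two tubes are in the tray and the third is at the mouth at about (205,428). The two rear tubes are still seated. I'll hold, going a little steeper.

```bash
python3 -m jog '[[[0,0,0],[0,0,0],255],[[0.9,0,-1],[0,0,0],255],[[1.7,0,-1.9],[0,0,0],255],[[1.7,0,-1.9],[0,0,0],255],[[1.7,0,-1.9],[0,0,0],255],[[1.7,0,-1.9],[0,0,0],255],[[1.7,0,-1.9],[0,0,0],255],[[1.7,0,-1.9],[0,0,0],255]]'
python3 -c "
from h import *
print(rel(*target(.0)))
c=cap('side','s5');d=cap('top','t5');cv2.imwrite('pics/s5c.png',np.vstack([cv2.resize(c['pixels'][80:220,190:400],None,fx=2,fy=2),cv2.resize(d['pixels'][95:245,90:300],None,fx=2,fy=2)]))"
```

```text
t: 6.25
eef_pos: [0.4839, 0.233, 0.1466]
tcp_rot: [-0.0, 0.995, -0.097, -0.002]
wrist_force: [-10.8, 4.6, 4.9]
gripper_width: 0.0109
(array([-26.4,  -0.9,  46.5]), array([-0.0006,  0.0043, -0.0005]))
```

View pics/s5c.png

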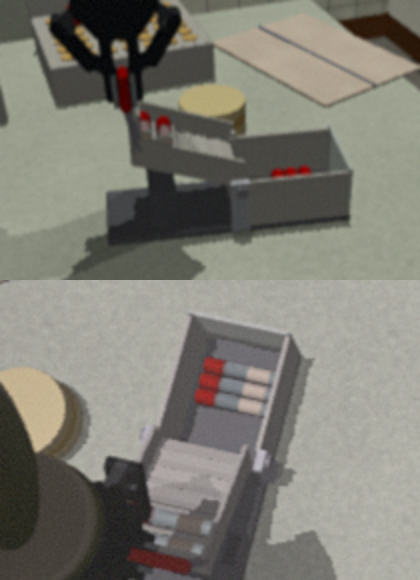

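All three front tubes lie in the tray at about (235,372), (232,387) and (229,402). The two rear ones remain in the bin. I'll lower along the same arc.

```bash
python3 -m jog '[[[-1.2,0,1.4],[0,0,0],255],[[-3.2,0,3.7],[0,0,0],255],[[-5.1,0,5.9],[0,0,0],255],[[-8.3,0,10],[0,0,0],255],[[-11.4,0,14.2],[0,0,0],255],[[-14.3,0,18.5],[0,0,0],255],[[-17.1,0,22.9],[0,0,0],255],[[-19.7,0,27.4],[0,0,0],255]]'
python3 -m jog '[[[-1.9,0,3.5],[0,0,0],255],[[-3.7,0,6.9],[0,0,0],255],[[-5.3,0,10.3],[0,0,0],255],[[-6.9,0,14],[0,0,0],255],[[-8,0,16.5],[0,0,0],255],[[-8.9,0,18.5],[0,0,0],255],[[-8.9,0,18.8],[0,0,0],255],[[-8.9,0,18.8],[0,0,0],255]]'
python3 -c "
from h import *
print(rel(*target(.0)))"
```

```text
t: 7.15
eef_pos: [0.4659, 0.2366, 0.1193]
tcp_rot: [-0.001, 0.995, -0.097, -0.001]
wrist_force: [-5.3, 3.7, 2.6]
gripper_width: 0.0107
t: 7.95
eef_pos: [0.4579, 0.2381, 0.1009]
tcp_rot: [-0.001, 0.995, -0.098, -0.0]
wrist_force: [-6.1, 2.4, 6.4]
gripper_width: 0.0107
(array([-0. , -0.9,  0.6]), array([-0.0014,  0.0007, -0.0014]))
```

```bash
python3 -m jog '[[[0,0,0],[0,0,0],180],[[0,0,0],[0,0,0],120],[[0,0,0],[0,0,0],60],[[0,0,0],[0,0,0],60],[[0,0,0],[0,0,0],60],[[0,0,0],[0,0,0],60]]'
python3 -m jog '[[[0,0,-5],[0,0,0],60],[[0,0,-20],[0,0,0],60],[[0,0,-45],[0,0,0],60],[[0,0,-75],[0,0,0],60],[[-20,0,-105],[0,0,0],60],[[-40,0,-120],[0,0,0],60],[[-40,0,-120],[0,0,0],60],[[-40,0,-120],[0,0,0],60]]'
python3 -c "
from h import *
c=cap('side','s6');d=cap('top','t6');cv2.imwrite('pics/s6c.png',np.vstack([cv2.resize(c['pixels'],(480,300)),cv2.resize(d['pixels'][:280],(480,210))]))
p=c['pixels'].astype(int);m=(p[...,2]>110)&(p[...,1]<70)&(p[...,0]<70);m[:130]=0
k,l,s,ce=cv2.connectedComponentsWithStats(m.astype(np.uint8))
for i in range(1,k):
  if s[i,4]>9:print(s[i],np.median([pt(c,u,v) for v,u in np.argwhere(l==i)],0).round(3))
"
```

```text
t: 8.55
eef_pos: [0.4583, 0.2378, 0.1002]
tcp_rot: [-0.0, 0.995, -0.098, 0.0]
wrist_force: [-0.1, -0.1, -0.1]
gripper_width: 0.0652
t: 9.35
eef_pos: [0.4191, 0.2459, 0.2207]
tcp_rot: [-0.001, 0.995, -0.097, 0.0]
wrist_force: [0.1, 0.2, -0.3]
gripper_width: 0.065
[239 133   4  12  37] [0.461 0.255 0.123]
[267 149   4   4  15] [0.519 0.26  0.078]
[257 150   4   4  15] [0.497 0.262 0.079]
[340 163   5   4  17] [0.688 0.224 0.022]
[327 165   5   4  15] [0.656 0.231 0.022]
[333 164   5   4  17] [0.671 0.228 0.022]
```

View pics/s6c.png

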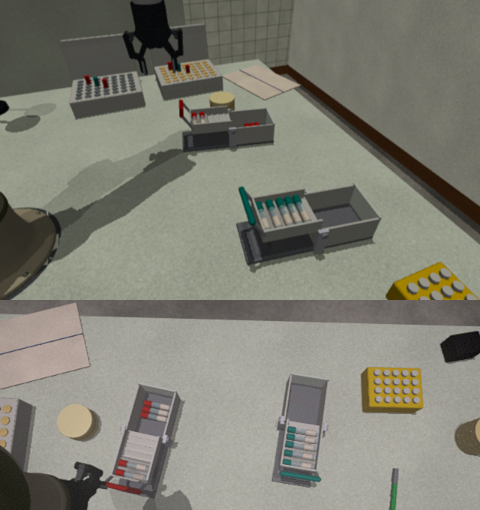

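The bin is level again (bar top at 0.123 m, as before). Two tubes are in it at their original places and three are in the tray. The teal bin is untouched and the gripper is clear.

```bash
python3 -c "
from rig import bot
print(bot.hand_in())"
```

```text
the job is handed in; nothing more can be done
None
```

The job is done and handed in at about 9.5 s of the 42 s allowed. I gripped the red handle, tipped the bin to about 21° along its hinge arc and held it there until exactly three tubes had rolled out. Then I lowered it along the same arc, let go and backed away.

The last checks, just before handing in, agreed with each other:
- **Red bin:** the bar's top is at 0.123 m, the height measured at the start, so the bin is level.
- **Tubes:** the three front ones are in the tray, with cap tops at about 0.022 m. The two rear ones sit in the bin where they started.
- **Teal bin:** it is level and still full in the final pictures.
- **Robot:** the gripper is clear of everything, with wrist force near zero. The largest wrist force I read was about 13 N.

No check failed. Handing in reports no verdict, so the result itself is unconfirmed.

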